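# Latch the tube rack on the bench shaker

## Task

Push the wooden test-tube rack along the shaker's platform until it is fully home against the blue end stop, then flip the red-handled latch lever over past its centre so that it snaps down across the platform behind the rack. Only push with the fingers: do not lift the rack, pull out its tubes, or shift the bottle, beaker and flask standing nearby.

Things in the scene. Friction and masses are not known exactly. Their poses are not given: they have to be found in the camera images.
- shaker: Fixed white bench shaker, 320 mm (its x) by 160 mm (its y), its flat grey platform 50 mm above the bench. Origin at the centre of its underside; z up, x the way the rack slides home. Blue end stop, 32 mm high over the platform, with its face at x = +120 mm. Rails 12 mm high, 8 mm thick along x (-158 to +120 mm) at y = +-36.5 mm guide the rack (2.5 mm play each side). Open at the -x end.
- rack: Loose wooden test-tube rack, 150 mm (its x) by 60 mm (y) by 40 mm high, about 0.3 kg, on the platform between the rails, axes along the shaker's. Origin at the centre of its underside; home, it is at x = +45 mm in the shaker's frame; at the start 45 to 85 mm short of that. Two rows of four holes 30 mm deep; tubes stand only in its +x half, rising 46 mm above its top.
- rack_back (a point): centre of the rack's -x end face (the end away from the stop, to be pushed on), 20 mm above the platform. At x = -30 mm in the shaker's frame when the rack is home.
- latch (a joint): Latch lever angle, rad. 0 = open, leaning 29 degrees outwards from upright over the shaker's +y side; 0.5 = upright, dead centre; 1.92 = closed, lying across the platform towards -y, 9 degrees above level. An over-centre spring drives it away from 0.5 to either end; about 2 N at the tip starts it, falling to nothing at the centre. If the rack is over 5 mm short of home it lands on the rack and cannot close.
- latch_pivot (a point): pivot of the latch lever, between two small dark steel lugs, at x = -44, y = +57, z = +70 mm in the shaker's frame (20 mm above the platform). The lever turns about the shaker's x axis.
- latch_tip (a point): Outer end of the latch lever, 100 mm from the pivot, on the rod's centre line. The lever is a straight 10 mm steel rod whose outer 42 mm wears an 18 mm thick red sleeve, its round end reaching 9 mm beyond this point. Moves with the lever; about 158 mm above the bench when open.
- tube_a: loose empty glass tube, 16 mm across, 76 mm long with a 19 mm red stopper, standing in a rack hole 30 mm deep; origin at the centre of its bottom
- tube_b: like tube_a, in the neighbouring hole
- tube_c: like tube_a, in the next hole
- bottle: amber dropper bottle with red bulb, 44 mm across, 103 mm high; loose bystander standing on the bench beside the shaker; origin at the centre of its underside
- beaker: glass beaker, 60 mm across the rim, 75 mm high; loose bystander standing on the bench beside the shaker; origin at the centre of its underside
- flask: conical glass flask with red eight-sided stopper, 68 mm across the foot, 84 mm high; loose bystander standing on the bench beside the shaker; origin at the centre of its underside
Not all that is in view belongs to the job. What is shaped like the tube_b but yellow is not meant.

How it is judged:
By the outcome, as a careful person would: the job done as asked, in the order asked, and still so for the second after the job is handed in, with the robot touching nothing.
It also fails if it takes over 45 s, if anything falls off the work surface, if the arm or the gripper's body presses on something with over 40 N, if the wrist force passes 120 N, or if a joint passes its speed limit or range.

## Robot

A 7-joint arm with a two-finger parallel gripper is mounted at the origin on the work surface. World frame = base frame: x ahead of the robot, y to its left, z up, the work surface at z = 0. Lengths are in m, angles in rad, forces in N, time in s.
With the tool pointing down it reaches from about 0.425 to 0.95 m from the base axis. Payload 4.7 kg.
Tool frame: the origin (TCP) lies on the centre line of the jaws, within the pads' length; the fingertips stand 14 mm ahead of it and the grasp point (between the pads) lies 5 mm behind it; z points along the fingers, x is the direction in which the jaws open and shut, and the axes are right-handed (so a half turn about z gives the same grasp; the last joint's range is limited). The gripper opens to 85 mm and grips with 20 to 120 N. Pads are 22 mm wide; open, the fingers measure 114 mm over their backs; the gripper's body (76 mm by 85 mm) begins 54 mm behind the grasp point. The pads swing forward as they close: fully open they stand 13 mm farther back than shut.
Start: joints at [1.093, 0.469, -0.049, 1.532, 0.024, 1.141, -0.082], TCP at [0.293, -0.608, 0.245] pointing down, gripper open.
Joint ranges: [-2.59, 2.59], [-0.33, 1.99], [-1.39, 1.29], [0.1, 2.45], [-1.04, 4.18], [0.21, 1.99], [-2.66, 2.66]. Speed limits (rad/s): [2.57, 2.57, 3.14, 3.14, 3.14, 3.14, 3.14].

## Interface

Orientations are given as a rotation vector (axis times angle).
In Python, from plant import * gives the robot as it stands.
- The arm moves only by the tool step_arm, never from a script. Its argument "moves" is a list of rows, each an object of numbers: "x", "y", "z": the shift along the tool's x, y, z in m; "wx", "wy", "wz": the turn, a rotation vector about the tool's x, y, z in rad; "jaw": the closure, from 0 (fully open) to 1 (shut). A call has 1 to 20 rows; each row is the pose to reach, as a shift and turn from the pose commanded when the call began, along the tool's axes at that moment; what a row does not reach only later rows make up. A row lasts 1/12 s, in which the tool goes at most 41.7 mm and 7.16 degrees, less where a joint would pass 70% of its speed; a pose out of reach is approached as far as the arm can. A call with a gripper value outside its range is refused whole. The fingers move at their own pace and stop on an object; the grip force is fixed at half the most. Time passes only in rows, so rows that repeat a pose let the fingers close. It gives the time, the measured TCP pose, the force and the opening at its end, in the units of the state.
- get_obs(): the state, without advancing time (a new reading comes with each control period).
- read_camera(name): name is "scene" or "top" or "wrist"; returns the picture (480x640x3 uint8, red, green, blue); there is no depth.
- get_calibration(name): a dict with "K" (3x3 intrinsics, pixels), "D" ([k1, k2, p1, p2, k3] as OpenCV has them; the pictures are not rectified), "rvec" (rotation vector, rad) and "tvec" (3), from world to camera coordinates, as OpenCV has them; the wrist camera has in their place "hand_eye" (4x4, takes a point from camera to tool coordinates, whose origin is the TCP and whose axes are the tool frame's). Camera axes: x right, y down, z forward; pixel columns grow to the right and rows downward; lengths in m; the calibration is good to about 2 mm. A picture is of the moment at which its call begins: read the wrist's pose just before it. get_calibration takes no time and is no camera call.
- job_done(): hands the job in, once; it reports no verdict.
The state is a dict: "time_s": time; "qpos": joint angles; "joint_vel": joint speeds; "joint_torque": joint torques, N m; "tool_pos": TCP position; "orientation": TCP orientation; "force": force on the tool from outside, world axes, zero at the start; "moment": the same for the moment, N m; "opening": finger opening in m.
Only numpy, scipy, OpenCV 4.12 (cv2) and the standard library are available. Lean on these libraries where they do the work, as an engineer would, in place of code of your own. Each camera call takes 0.05 s, during which the arm holds its last target.

## Working session

There is one attempt and no reset: what is moved stays moved. The work goes in short steps, Python scripts to look and compute and a tool call to move; the robot and the scene stay as the last step left them, time stands still between calls to the robot, and variables do not carry over. Pictures are saved under pics/ and viewed, and the job is handed in when it is done.

Besides the shell and the picture viewer there is one more tool, called by a JSON object that holds its "method" and its "body". step_arm: Moves the arm, as the interface text tells. Its arguments: {"type":"object","properties":{"moves":{"type":"array"}},"required":["moves"]}

```bash
mkdir -p pics; ls
python3 - <<'E'
from plant import *
import cv2
o=get_obs(); print(o)
for n in ("scene","top"):
    im=read_camera(n); cv2.imwrite(f"pics/{n}0.png",im[:,:,::-1]); c=get_calibration(n); print(n,c)
print(get_calibration("wrist"))
E
```

```text
pics
{'time_s': 0.0, 'qpos': array([ 1.09309221,  0.46948339, -0.04863422,  1.53371958,  0.02408286,
        1.14096259, -0.08228117]), 'joint_vel': array([ 0.00086831, -0.00015135,  0.00021915,  0.00030533, -0.00042552,
        0.00027609, -0.00052329]), 'joint_torque': array([-3.32686795e-04, -5.10318875e+01, -4.69756708e-02, -2.37720859e+01,
        1.06036628e-02,  7.58652255e-03,  5.72750722e-06]), 'tool_pos': array([ 0.29266721, -0.6076299 ,  0.24422235]), 'orientation': array([-2.65926428,  1.67077056,  0.00267543]), 'force': array([ 0.2188034 , -0.03697712,  0.45332313]), 'moment': array([ 0.02864504, -0.02787225,  0.04604579]), 'opening': 0.08547813984488557}
scene {'K': array([[572.40260867,   0.        , 323.78134094],
       [  0.        , 572.40260867, 235.53673504],
       [  0.        ,   0.        ,   1.        ]]), 'D': array([0.02824855, 0.        , 0.        , 0.        , 0.        ]), 'rvec': array([ 2.04774152,  1.22999237, -0.52209172]), 'tvec': array([-0.34813705, -0.2231468 ,  1.41252061])}
top {'K': array([[465.84373019,   0.        , 311.29352751],
       [ 
[... 171 characters left out ...]
vec': array([ 2.11422778, -2.11304803,  0.16752881]), 'tvec': array([0.09166239, 0.59014653, 1.03732609])}
{'K': array([[379.83696796,   0.        , 316.80495428],
       [  0.        , 379.83696796, 243.8487091 ],
       [  0.        ,   0.        ,   1.        ]]), 'D': array([-0.06785004,  0.        ,  0.        ,  0.        ,  0.        ]), 'hand_eye': array([[ 9.99999785e-01, -3.84406528e-04, -5.31239223e-04,
         9.06735819e-04],
       [ 5.13183834e-04,  9.63111664e-01,  2.69101577e-01,
        -6.95803223e-02],
       [ 4.08198289e-04, -2.69101792e-01,  9.63111654e-01,
        -1.28611684e-01],
       [ 0.00000000e+00,  0.00000000e+00,  0.00000000e+00,
         1.00000000e+00]])}
```

View pics/scene0.png

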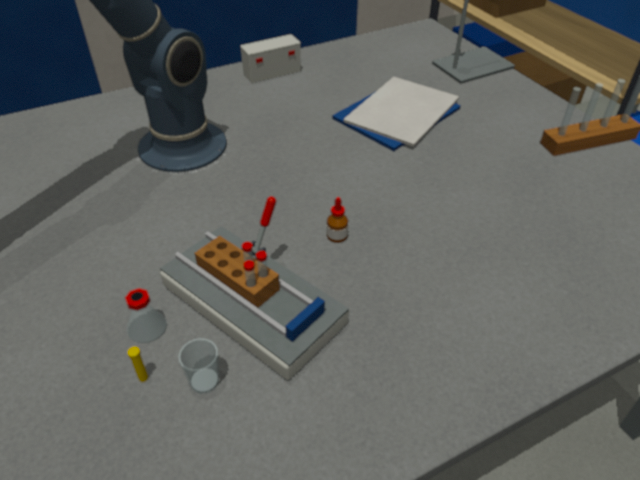

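View pics/top0.png

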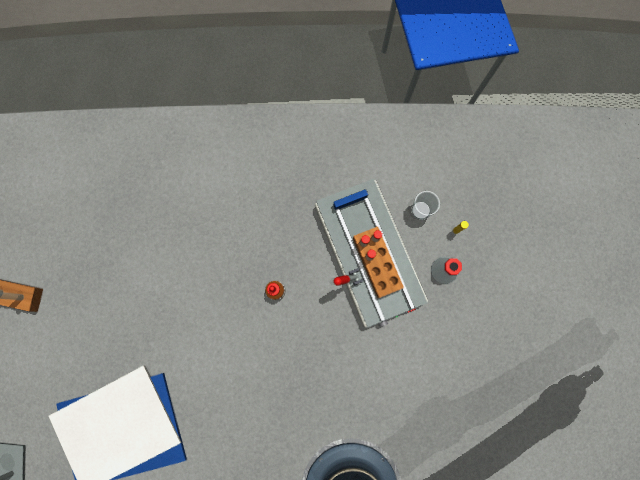

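```bash
cat > h.py <<'E'
import numpy as np, cv2
from plant import *
def ray(n,uv):
    c=get_calibration(n); R=cv2.Rodrigues(c['rvec'])[0]; t=c['tvec']
    p=cv2.undistortPoints(np.array(uv,float).reshape(-1,1,2),c['K'],c['D']).reshape(-1,2)
    d=np.c_[p,np.ones(len(p))]@R
    return -R.T@t,d
def plane(n,uv,z):
    o,d=ray(n,uv); s=(z-o[2])/d[:,2]; return o+d*s[:,None]
def proj(n,X):
    c=get_calibration(n); return cv2.projectPoints(np.array(X,float).reshape(-1,3),c['rvec'],c['tvec'],c['K'],c['D'])[0].reshape(-1,2)
E
python3 - <<'E'
import cv2
im=cv2.imread('pics/top0.png')[170:340,300:480]; cv2.imwrite('pics/topc.png',cv2.resize(im,None,fx=3.5,fy=3.5,interpolation=cv2.INTER_CUBIC))
im=cv2.imread('pics/scene0.png')[180:390,110:360]; cv2.imwrite('pics/scenec.png',cv2.resize(im,None,fx=2.8,fy=2.8,interpolation=cv2.INTER_CUBIC))
E
```

```text
(no output)
```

View pics/topc.png

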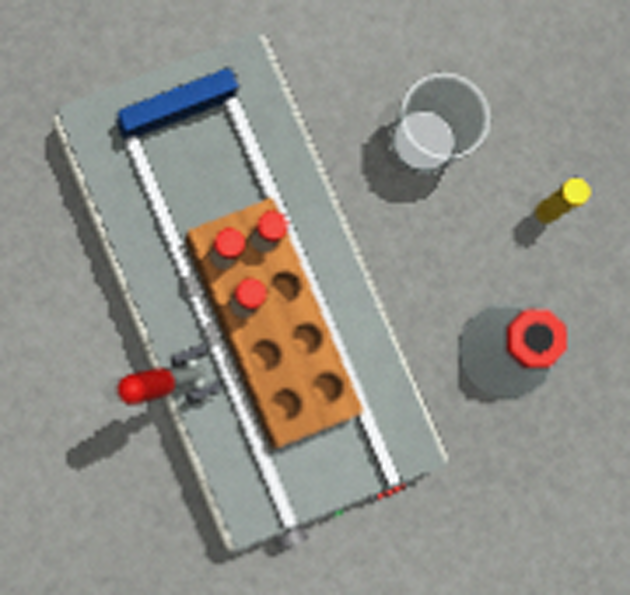

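View pics/scenec.png

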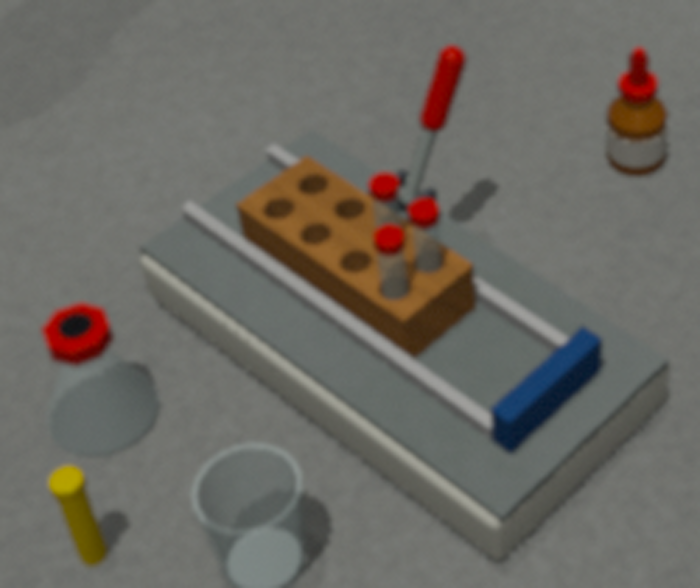

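Run:
```python
from h import *
T=lambda a:np.array(a,float)/3.5+[300,170]-0.35
S=lambda a:np.array(a,float)/2.8+[110,180]-0.3
loc=np.array([[160,80],[160,-80],[-160,-80],[-160,80]])/1e3
def fit(P):
    c=P.mean(0); lc=loc-loc.mean(0)
    H=lc.T@(P-c); th=np.arctan2(H[0,1]-H[1,0],H[0,0]+H[1,1])
    R=np.array([[np.cos(th),-np.sin(th)],[np.sin(th),np.cos(th)]])
    o=c-R@loc.mean(0); print('o',o,'th',th,'res mm',1e3*((P-(loc@R.T+o))).round(4).ravel()); return o,R
P=plane('top',T([[60,115],[265,37],[447,460],[230,550]]),.05)[:,:2]
o,R=fit(P)
Ps=plane('scene',S([[668,368],[500,525],[140,255],[312,135]]),.05)[:,:2]
o2,R2=fit(Ps)
def sh(X): return 1e3*np.c_[(X[:,:2]-o)@R,X[:,2]]
print('rack top top-view',sh(plane('top',T([[190,233],[270,198],[362,410],[278,448]]),.09)))
print('rack top scene',sh(plane('scene',S([[473,268],[410,322],[238,208],[305,158]]),.09)))
print('stop top face edge',sh(plane('top',T([[125,133],[238,96]]),.082)))
print('lever end', sh(plane('top',T([[128,388]]),.158)), sh(plane('scene',S([[453,55]]),.16)))
print('rails',sh(plane('top',T([[133,143],[290,525],[232,103],[395,485]]),.062)))
print('beaker',sh(plane('top',T([[425,140]]),0.0)),'flask top',sh(plane('top',T([[537,338]]),.084)),'bottle',sh(plane('top',[[274,290]],.09)),plane('top',[[274,290]],.09))
```

```text
o [ 0.54844696 -0.04751822] th 0.3707980463265465 res mm [-2.5 -5.8 -5.4  2.2  3.9  4.4  4.  -0.9]
o [ 0.55812033 -0.04932019] th 0.3756959879803838 res mm [ 1.6 -6.  -4.4  4.9  0.2  5.6  2.6 -4.6]
rack top top-view [[  41.84887092   28.78668332   90.        ]
 [  44.33675421  -28.30213379   90.        ]
 [-103.99596468  -30.35781809   90.        ]
 [-106.6753358    28.58952801   90.        ]]
rack top scene [[  48.09245108   26.01752808   90.        ]
 [  50.00055025  -29.3537995    90.        ]
 [ -99.3584311   -33.77695388   90.        ]
 [-102.03626397   24.63688438   90.        ]]
stop top face edge [[120.74471827  42.51183749  82.        ]
 [116.89302211 -36.53532127  82.        ]]
lever end [[-41.35769895 106.87969516 158.        ]] [[-40.90545958 105.22850683 160.        ]]
rails [[ 116.70512901   37.79045067   62.        ]
 [-155.34386165   36.59502907   62.        ]
 [ 118.12227034  -34.67568162   62.        ]
 [-156.6149845   -36.68011647   62.        ]]
beaker [[  56.05028336 -163.94705518    0.        ]] flask top [[-102.9722181  -155.33236604   84.        ]] bottle [[ -6.41600953 240.07820589  90.        ]] [[0.45547241 0.173919   0.09      ]]
```

```bash
cat >> h.py <<'E'
from scipy.spatial.transform import Rotation as Ro
O=np.array([.551,-.047,0]); TH=.376
RS=Ro.from_euler('z',TH).as_matrix()
def w2s(X): return (np.asarray(X)-O)@RS
def s2w(X): return np.asarray(X)@RS.T+O
# desired tool: x=-shy, y=-shx, z=-z
RD=np.c_[-RS[:,1],-RS[:,0],[0,0,-1]]
def state():
    o=get_obs(); print('t',round(o['time_s'],2),'shaker mm',(1e3*w2s(o['tool_pos'])).round(1),'F(sh)',(o['force']@RS).round(1),'open',round(o['opening'],4),'vel',np.abs(o['joint_vel']).max().round(3)); return o
def move(*targets):
    o=state(); Rc=Ro.from_rotvec(o['orientation']).as_matrix()
    print('turn',Ro.from_matrix(Rc.T@RD).as_rotvec().round(4))
    for t in targets: print(t,'shift',((s2w(np.array(t)/1e3)-o['tool_pos'])@Rc).round(4), 'r',np.hypot(*s2w(np.array(t)/1e3)[:2]).round(3))
E
python3 -c "
from h import *
move([-132,0,245],[-132,0,150],[-132,0,76])"
```

```text
t 0.1 shaker mm [-446.2 -426.7  244.3] F(sh) [ 0.  -0.  -0.2] open 0.0856 vel 0.004
turn [0.0001 0.0018 0.0728]
[-132, 0, 245] shift [-0.4027 -0.3444  0.    ] r 0.439
[-132, 0, 150] shift [-0.4025 -0.3444  0.095 ] r 0.439
[-132, 0, 76] shift [-0.4024 -0.3444  0.169 ] r 0.439
```

{"method": "step_arm", "body": {"moves": [{"x": -0.403,"y": -0.344,"z": 0,"wz": 0.073,"wy": 0.002,"jaw": 1},{"x": -0.403,"y": -0.344,"z": 0,"wz": 0.073,"wy": 0.002,"jaw": 1},{"x": -0.403,"y": -0.344,"z": 0,"wz": 0.073,"wy": 0.002,"jaw": 1},{"x": -0.403,"y": -0.344,"z": 0,"wz": 0.073,"wy": 0.002,"jaw": 1},{"x": -0.403,"y": -0.344,"z": 0,"wz": 0.073,"wy": 0.002,"jaw": 1},{"x": -0.403,"y": -0.344,"z": 0,"wz": 0.073,"wy": 0.002,"jaw": 1},{"x": -0.403,"y": -0.344,"z": 0,"wz": 0.073,"wy": 0.002,"jaw": 1},{"x": -0.403,"y": -0.344,"z": 0,"wz": 0.073,"wy": 0.002,"jaw": 1},{"x": -0.403,"y": -0.344,"z": 0,"wz": 0.073,"wy": 0.002,"jaw": 1},{"x": -0.403,"y": -0.344,"z": 0,"wz": 0.073,"wy": 0.002,"jaw": 1},{"x": -0.403,"y": -0.344,"z": 0,"wz": 0.073,"wy": 0.002,"jaw": 1},{"x": -0.403,"y": -0.344,"z": 0,"wz": 0.073,"wy": 0.002,"jaw": 1},{"x": -0.403,"y": -0.344,"z": 0,"wz": 0.073,"wy": 0.002,"jaw": 1},{"x": -0.403,"y": -0.344,"z": 0,"wz": 0.073,"wy": 0.002,"jaw": 1},{"x": -0.403,"y": -0.344,"z": 0,"wz": 0.073,"wy": 0.002,"jaw": 1},{"x": -0.403,"y": -0.344,"z": 0,"wz": 0.073,"wy": 0.002,"jaw": 1}]}}

```text
$.moves[0]: bad value
```

```bash
cat >> h.py <<'E'
def wcam():
    o=get_obs(); im=read_camera('wrist'); c=get_calibration('wrist')
    T=np.eye(4); T[:3,:3]=Ro.from_rotvec(o['orientation']).as_matrix(); T[:3,3]=o['tool_pos']
    return im,T@c['hand_eye'],c
def wplane(M,uv,z):
    c=get_calibration('wrist'); p=cv2.undistortPoints(np.array(uv,float).reshape(-1,1,2),c['K'],c['D']).reshape(-1,2)
    d=np.c_[p,np.ones(len(p))]@M[:3,:3].T; s=(z-M[2,3])/d[:,2]; return M[:3,3]+d*s[:,None]
E
python3 -c "
from h import *
state()
im,M,c=wcam(); np.save('M1.npy',M); cv2.imwrite('pics/w1.png',im[:,:,::-1])
move([-132,0,76])"
```

```text
t 0.1 shaker mm [-446.2 -426.7  244.3] F(sh) [ 0.  -0.  -0.2] open 0.0856 vel 0.004
t 0.15 shaker mm [-446.2 -426.7  244.5] F(sh) [-0.2 -0.9  0.6] open 0.0855 vel 0.004
turn [0.0001 0.0015 0.0728]
[-132, 0, 76] shift [-0.4025 -0.3444  0.1691] r 0.439
```

View pics/w1.png

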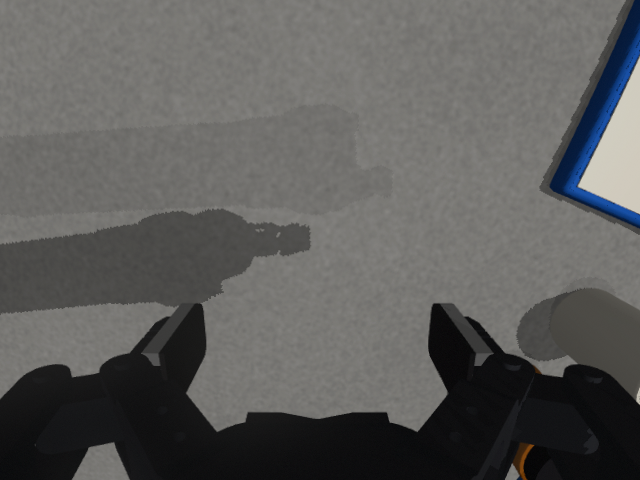

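{"method": "step_arm", "body": {"moves": [{"x": -0.04,"y": -0.034,"z": 0.0,"wz": 0.073,"wy": 0.002,"jaw": 1.0}]}}

```text
$.moves[0]: bad value
```

{"method": "step_arm", "body": {"moves": [{"x": -0.04,"y": -0.034,"z": 0.0,"wx": 0.0,"wy": 0.002,"wz": 0.073,"jaw": 1.0}]}}

```text
time_s: 0.23
tool_pos: [0.2987, -0.5741, 0.2438]
orientation: [2.582, -1.778, 0.003]
force: [-0.6, -0.4, 1.1]
opening: 0.0754
```

```bash
python3 -c "
from h import *
move([-132,0,245])"
```

```text
t 0.23 shaker mm [-428.3 -397.6  243.8] F(sh) [-0.7 -0.1  1.1] open 0.0754 vel 1.489
turn [ 0.0043 -0.0049 -0.0113]
[-132, 0, 245] shift [-0.4009 -0.2917 -0.0044] r 0.439
```

{"method": "step_arm", "body": {"moves": [{"x": -0.385,"y": -0.283,"z": 0,"wx": 0,"wy": 0,"wz": 0,"jaw": 1},{"x": -0.385,"y": -0.283,"z": 0,"wx": 0,"wy": 0,"wz": 0,"jaw": 1},{"x": -0.385,"y": -0.283,"z": 0,"wx": 0,"wy": 0,"wz": 0,"jaw": 1},{"x": -0.385,"y": -0.283,"z": 0,"wx": 0,"wy": 0,"wz": 0,"jaw": 1},{"x": -0.385,"y": -0.283,"z": 0,"wx": 0,"wy": 0,"wz": 0,"jaw": 1},{"x": -0.385,"y": -0.283,"z": 0,"wx": 0,"wy": 0,"wz": 0,"jaw": 1},{"x": -0.385,"y": -0.283,"z": 0,"wx": 0,"wy": 0,"wz": 0,"jaw": 1},{"x": -0.385,"y": -0.283,"z": 0,"wx": 0,"wy": 0,"wz": 0,"jaw": 1},{"x": -0.385,"y": -0.283,"z": 0,"wx": 0,"wy": 0,"wz": 0,"jaw": 1},{"x": -0.385,"y": -0.283,"z": 0,"wx": 0,"wy": 0,"wz": 0,"jaw": 1},{"x": -0.385,"y": -0.283,"z": 0,"wx": 0,"wy": 0,"wz": 0,"jaw": 1},{"x": -0.385,"y": -0.283,"z": 0,"wx": 0,"wy": 0,"wz": 0,"jaw": 1},{"x": -0.385,"y": -0.283,"z": 0,"wx": 0,"wy": 0,"wz": 0,"jaw": 1},{"x": -0.385,"y": -0.283,"z": 0,"wx": 0,"wy": 0,"wz": 0,"jaw": 1},{"x": -0.385,"y": -0.283,"z": 0,"wx": 0,"wy": 0,"wz": 0,"jaw": 1}]}}

```text
time_s: 1.48
tool_pos: [0.425, -0.1068, 0.2444]
orientation: [2.595, -1.768, 0.002]
force: [0.8, 0.1, -1.1]
opening: 0.0001
```

```bash
python3 -c "
from h import *
state()
im,M,c=wcam(); np.save('M1.npy',M); cv2.imwrite('pics/w2.png',im[:,:,::-1])
move([-132,0,76])"
```

```text
t 1.48 shaker mm [-139.2   -9.4  244.4] F(sh) [ 0.8 -0.2 -1.1] open 0.0001 vel 0.017
t 1.53 shaker mm [-139.4   -9.8  244.4] F(sh) [ 0.1 -0.1  0.9] open -0.0004 vel 0.01
turn [ 0.0006 -0.0022 -0.0026]
[-132, 0, 76] shift [-0.0101 -0.0074  0.1683] r 0.439
```

View pics/w2.png

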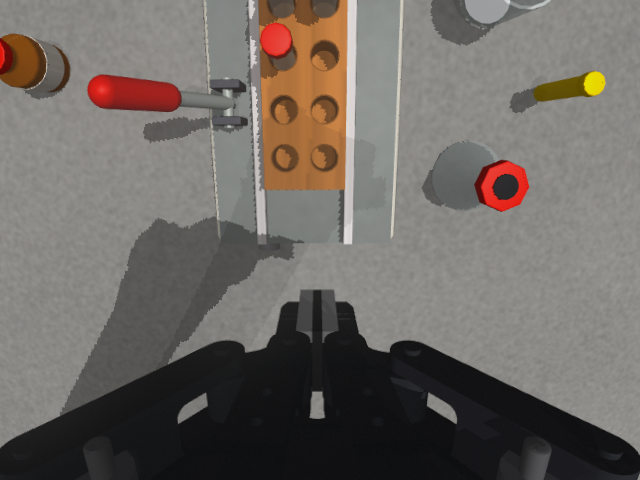

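```bash
python3 -c "
from h import *
M=np.load('M1.npy')
f=lambda uv,z:print((1e3*w2s(wplane(M,uv,z))).round(1).tolist())
f([[219,238],[393,238]],.05)
f([[264,190],[345,190]],.09)
f([[263,238],[255,70],[348,238],[352,70]],.062)
f([[90,92]],.16)
f([[228,82],[229,126]],.075)
"
```

```text
[[-154.3, 75.9, 50.0], [-154.7, -77.6, 50.0]]
[[-106.9, 28.9, 90.0], [-107.1, -31.5, 90.0]]
[[-151.3, 35.2, 62.0], [-18.4, 36.6, 62.0], [-151.5, -36.8, 62.0], [-18.7, -37.6, 62.0]]
[[-43.4, 112.4, 160.0]]
[[-28.6, 54.9, 75.0], [-60.2, 55.8, 75.0]]
```

{"method": "step_arm", "body": {"moves": [{"x": -0.009,"y": -0.006,"z": 0.04,"wx": 0,"wy": -0.002,"wz": -0.003,"jaw": 1},{"x": -0.009,"y": -0.006,"z": 0.08,"wx": 0,"wy": -0.002,"wz": -0.003,"jaw": 1},{"x": -0.009,"y": -0.006,"z": 0.12,"wx": 0,"wy": -0.002,"wz": -0.003,"jaw": 1},{"x": -0.009,"y": -0.006,"z": 0.15,"wx": 0,"wy": -0.002,"wz": -0.003,"jaw": 1},{"x": -0.009,"y": -0.006,"z": 0.167,"wx": 0,"wy": -0.002,"wz": -0.003,"jaw": 1},{"x": -0.009,"y": -0.006,"z": 0.167,"wx": 0,"wy": -0.002,"wz": -0.003,"jaw": 1},{"x": -0.009,"y": -0.006,"z": 0.167,"wx": 0,"wy": -0.002,"wz": -0.003,"jaw": 1}]}}

```text
time_s: 2.12
tool_pos: [0.4273, -0.0967, 0.0771]
orientation: [2.597, -1.766, -0.003]
force: [0.3, 0.8, 0.6]
opening: -0.0001
```

```bash
python3 -c "
from h import *
move([-47,-.5,76],[-41,-.5,76])"
```

```text
t 2.12 shaker mm [-133.3   -0.8   77.1] F(sh) [0.6 0.7 0.6] open -0.0001 vel 0.041
turn [0.0018 0.0009 0.0005]
[-47, -0.5, 76] shift [-0.0002 -0.0863  0.0009] r 0.512
[-41, -0.5, 76] shift [-0.0002 -0.0923  0.0009] r 0.517
```

{"method": "step_arm", "body": {"moves": [{"x": 0,"y": -0.004,"z": 0,"wx": 0,"wy": 0,"wz": 0,"jaw": 1},{"x": 0,"y": -0.009,"z": 0,"wx": 0,"wy": 0,"wz": 0,"jaw": 1},{"x": 0,"y": -0.014,"z": 0,"wx": 0,"wy": 0,"wz": 0,"jaw": 1},{"x": 0,"y": -0.019,"z": 0,"wx": 0,"wy": 0,"wz": 0,"jaw": 1},{"x": 0,"y": -0.025,"z": 0,"wx": 0,"wy": 0,"wz": 0,"jaw": 1},{"x": 0,"y": -0.031,"z": 0,"wx": 0,"wy": 0,"wz": 0,"jaw": 1},{"x": 0,"y": -0.037,"z": 0,"wx": 0,"wy": 0,"wz": 0,"jaw": 1},{"x": 0,"y": -0.043,"z": 0,"wx": 0,"wy": 0,"wz": 0,"jaw": 1},{"x": 0,"y": -0.049,"z": 0,"wx": 0,"wy": 0,"wz": 0,"jaw": 1},{"x": 0,"y": -0.055,"z": 0,"wx": 0,"wy": 0,"wz": 0,"jaw": 1},{"x": 0,"y": -0.061,"z": 0,"wx": 0,"wy": 0,"wz": 0,"jaw": 1},{"x": 0,"y": -0.067,"z": 0,"wx": 0,"wy": 0,"wz": 0,"jaw": 1},{"x": 0,"y": -0.073,"z": 0,"wx": 0,"wy": 0,"wz": 0,"jaw": 1},{"x": 0,"y": -0.078,"z": 0,"wx": 0,"wy": 0,"wz": 0,"jaw": 1}]}}

```text
time_s: 3.28
tool_pos: [0.5012, -0.0662, 0.0775]
orientation: [-2.6, 1.763, -0.001]
force: [-2.8, -1.9, 1.7]
opening: -0.0003
```

```bash
python3 -c "
from h import *
state()
im,M,c=wcam(); np.save('M1.npy',M); cv2.imwrite('pics/w3.png',im[:,:,::-1])
state()"
```

```text
t 3.28 shaker mm [-53.4   0.4  77.5] F(sh) [-3.3 -0.7  1.7] open -0.0003 vel 0.113
t 3.33 shaker mm [-52.1   0.5  77.7] F(sh) [-0.3  0.5 -1. ] open 0.0004 vel 0.018
```

View pics/w3.png

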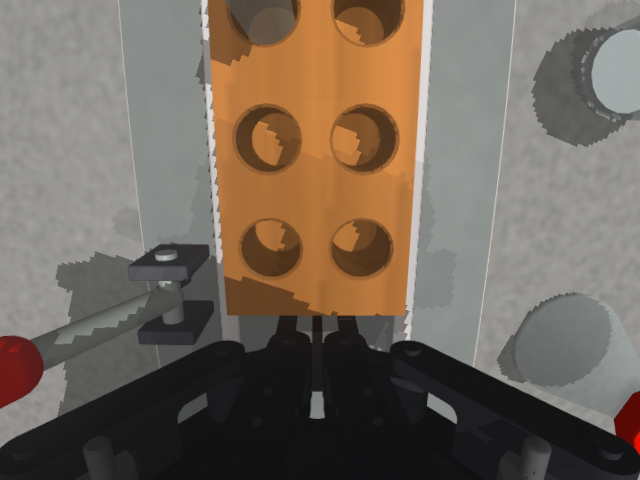

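{"method": "step_arm", "body": {"moves": [{"x": 0,"y": -0.003,"z": 0,"wx": 0,"wy": 0,"wz": 0,"jaw": 1},{"x": 0,"y": -0.006,"z": 0,"wx": 0,"wy": 0,"wz": 0,"jaw": 1},{"x": 0,"y": -0.008,"z": 0,"wx": 0,"wy": 0,"wz": 0,"jaw": 1}]}}

```text
time_s: 3.58
tool_pos: [0.508, -0.0636, 0.0775]
orientation: [-2.6, 1.763, -0.0]
force: [-0.8, -0.5, 0.1]
opening: 0.0001
```

```bash
python3 -c "
from h import *
f=lambda M,uv,z:print((1e3*w2s(wplane(M,uv,z))).round(1).tolist())
f(np.load('M1.npy'),[[227,315],[405,316]],.09)
state()"
```

```text
[[-41.2, 30.0, 90.0], [-41.4, -30.1, 90.0]]
t 3.58 shaker mm [-46.1   0.3  77.5] F(sh) [-1.  -0.2  0.1] open 0.0001 vel 0.045
```

{"method": "step_arm", "body": {"moves": [{"x": 0,"y": -0.002,"z": 0,"wx": 0,"wy": 0,"wz": 0,"jaw": 1},{"x": 0,"y": -0.003,"z": 0,"wx": 0,"wy": 0,"wz": 0,"jaw": 1},{"x": 0,"y": -0.004,"z": 0,"wx": 0,"wy": 0,"wz": 0,"jaw": 1}]}}

```text
time_s: 3.83
tool_pos: [0.5114, -0.0623, 0.0775]
orientation: [2.6, -1.764, -0.0]
force: [-2.8, -1.1, 0.7]
opening: 0.0003
```

{"method": "step_arm", "body": {"moves": [{"x": 0,"y": -0.001,"z": 0,"wx": 0,"wy": 0,"wz": 0,"jaw": 1},{"x": 0,"y": -0.002,"z": 0,"wx": 0,"wy": 0,"wz": 0,"jaw": 1}]}}

```text
time_s: 4.0
tool_pos: [0.5123, -0.0619, 0.0775]
orientation: [2.598, -1.763, -0.002]
force: [-6.1, -1.8, 5.4]
opening: -0.0001
```

{"method": "step_arm", "body": {"moves": [{"x": 0,"y": -0.001,"z": 0,"wx": 0,"wy": 0,"wz": 0,"jaw": 1},{"x": 0,"y": -0.001,"z": 0,"wx": 0,"wy": 0,"wz": 0,"jaw": 1}]}}

```text
time_s: 4.17
tool_pos: [0.5123, -0.0619, 0.0774]
orientation: [2.597, -1.762, -0.005]
force: [-6.5, -3.1, 4.6]
opening: -0.0001
```

```bash
python3 -c "
from h import *
state()"
```

```text
t 4.17 shaker mm [-41.5   0.3  77.4] F(sh) [-7.2 -0.5  4.6] open -0.0001 vel 0.006
```

{"method": "step_arm", "body": {"moves": [{"x": 0,"y": -0.001,"z": 0,"wx": 0,"wy": 0,"wz": 0,"jaw": 1},{"x": 0,"y": -0.002,"z": 0,"wx": 0,"wy": 0,"wz": 0,"jaw": 1},{"x": 0,"y": -0.002,"z": 0,"wx": 0,"wy": 0,"wz": 0,"jaw": 1}]}}

```text
time_s: 4.42
tool_pos: [0.5123, -0.062, 0.0771]
orientation: [2.593, -1.761, -0.009]
force: [-10.4, -3.3, 7.6]
opening: -0.0001
```

```bash
python3 -c "
from h import *
state()
im=read_camera('top'); cv2.imwrite('pics/t4.png',cv2.resize(im[170:340,300:480,::-1],None,fx=3.5,fy=3.5,interpolation=cv2.INTER_CUBIC))
im=read_camera('scene'); cv2.imwrite('pics/s4.png',cv2.resize(im[180:390,110:360,::-1],None,fx=2.8,fy=2.8,interpolation=cv2.INTER_CUBIC))
move([-75,0,77],[-75,0,160])"
```

```text
t 4.42 shaker mm [-41.5   0.3  77.1] F(sh) [-10.8   0.8   7.6] open -0.0001 vel 0.006
t 4.52 shaker mm [-41.5   0.3  77.1] F(sh) [-10.5   0.3   7.2] open -0.0001 vel 0.003
turn [0.0085 0.0009 0.0015]
[-75, 0, 77] shift [0.0002 0.0335 0.0004] r 0.487
[-75, 0, 160] shift [ 0.0002  0.0342 -0.0826] r 0.487
```

View pics/s4.png

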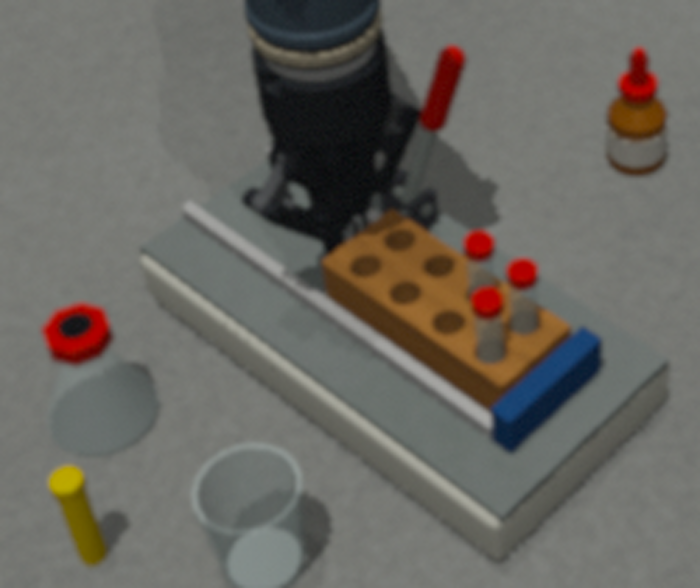

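{"method": "step_arm", "body": {"moves": [{"x": 0,"y": 0.005,"z": 0,"wx": 0,"wy": 0,"wz": 0,"jaw": 1},{"x": 0,"y": 0.012,"z": 0,"wx": 0,"wy": 0,"wz": 0,"jaw": 1},{"x": 0,"y": 0.035,"z": 0,"wx": 0,"wy": 0,"wz": 0,"jaw": 1},{"x": 0,"y": 0.06,"z": 0,"wx": 0,"wy": 0,"wz": 0,"jaw": 1},{"x": 0,"y": 0.06,"z": -0.04,"wx": 0,"wy": 0,"wz": 0,"jaw": 1},{"x": 0,"y": 0.06,"z": -0.08,"wx": 0,"wy": 0,"wz": 0,"jaw": 1},{"x": 0,"y": 0.06,"z": -0.12,"wx": 0,"wy": 0,"wz": 0,"jaw": 1},{"x": 0,"y": 0.06,"z": -0.16,"wx": 0,"wy": 0,"wz": 0,"jaw": 1},{"x": 0,"y": 0.06,"z": -0.16,"wx": 0,"wy": 0,"wz": 0,"jaw": 1},{"x": 0,"y": 0.06,"z": -0.16,"wx": 0,"wy": 0,"wz": 0,"jaw": 1}]}}

```text
time_s: 5.35
tool_pos: [0.4623, -0.0827, 0.2403]
orientation: [-2.597, 1.762, -0.012]
force: [-0.3, -0.3, -0.9]
opening: 0.0002
```

```bash
python3 -c "
from h import *
im,M,c=wcam(); np.save('M1.npy',M); cv2.imwrite('pics/w5.png',im[:,:,::-1])
move([-44,150,240],[-44,150,145],[-44,30,145])"
```

```text
t 5.4 shaker mm [-97.   -0.  238.3] F(sh) [-0.2  0.6 -0.3] open 0.0 vel 0.041
turn [-0.0027 -0.0018  0.0029]
[-44, 150, 240] shift [-0.1498 -0.0534 -0.0019] r 0.461
[-44, 150, 145] shift [-0.15   -0.0532  0.0931] r 0.461
[-44, 30, 145] shift [-0.03   -0.0528  0.0933] r 0.5
```

View pics/w5.png

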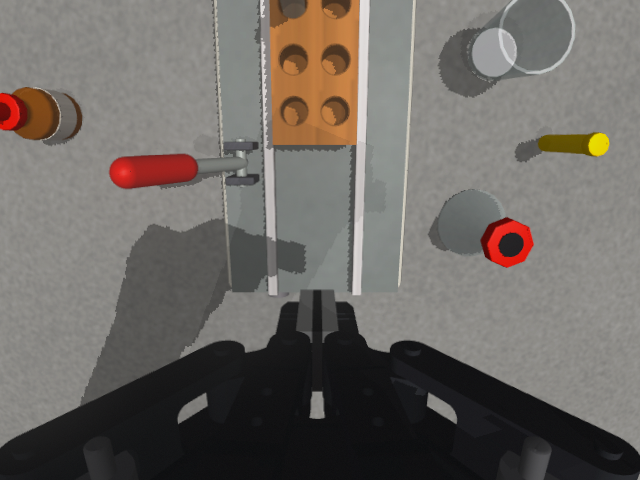

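```bash
python3 -c "
from h import *
f=lambda uv,z:print((1e3*w2s(wplane(np.load('M1.npy'),uv,z))).round(1).tolist())
f([[273,146],[357,145]],.09)
f([[240,146],[242,181]],.075)
f([[115,172]],.16)"
```

```text
[[-30.3, 29.6, 90.0], [-29.5, -30.5, 90.0]]
[[-30.4, 56.2, 75.0], [-56.8, 55.8, 75.0]]
[[-42.7, 110.3, 160.0]]
```

{"method": "step_arm", "body": {"moves": [{"x": -0.04,"y": -0.013,"z": 0,"wx": 0,"wy": 0,"wz": 0.003,"jaw": 1},{"x": -0.075,"y": -0.026,"z": 0,"wx": 0,"wy": 0,"wz": 0.003,"jaw": 1},{"x": -0.11,"y": -0.04,"z": 0,"wx": 0,"wy": 0,"wz": 0.003,"jaw": 1},{"x": -0.14,"y": -0.053,"z": 0,"wx": 0,"wy": 0,"wz": 0.003,"jaw": 1},{"x": -0.152,"y": -0.053,"z": 0,"wx": 0,"wy": 0,"wz": 0.003,"jaw": 1},{"x": -0.152,"y": -0.053,"z": 0,"wx": 0,"wy": 0,"wz": 0.003,"jaw": 1},{"x": -0.152,"y": -0.053,"z": 0,"wx": 0,"wy": 0,"wz": 0.003,"jaw": 1}]}}

```text
time_s: 5.98
tool_pos: [0.4525, 0.0781, 0.236]
orientation: [2.597, -1.764, -0.003]
force: [-0.6, -0.9, -0.6]
opening: 0.0002
```

```bash
python3 -c "
from h import *
move([-44,150,145],[-44,30,145])"
```

```text
t 5.98 shaker mm [-45.7 152.6 236. ] F(sh) [-0.9 -0.6 -0.6] open 0.0002 vel 0.035
turn [0.0027 0.0005 0.0016]
[-44, 150, 145] shift [ 0.0026 -0.0019  0.091 ] r 0.461
[-44, 30, 145] shift [ 0.1226 -0.0017  0.0909] r 0.5
```

{"method": "step_arm", "body": {"moves": [{"x": 0,"y": -0.002,"z": 0.04,"wx": 0,"wy": 0,"wz": 0,"jaw": 1},{"x": 0,"y": -0.002,"z": 0.075,"wx": 0,"wy": 0,"wz": 0,"jaw": 1},{"x": 0,"y": -0.002,"z": 0.09,"wx": 0,"wy": 0,"wz": 0,"jaw": 1},{"x": 0,"y": -0.002,"z": 0.09,"wx": 0,"wy": 0,"wz": 0,"jaw": 1},{"x": 0,"y": -0.002,"z": 0.09,"wx": 0,"wy": 0,"wz": 0,"jaw": 1}]}}

```text
time_s: 6.4
tool_pos: [0.4549, 0.0774, 0.1466]
orientation: [2.594, -1.769, -0.003]
force: [-0.0, -0.1, 0.5]
opening: -0.0002
```

```bash
python3 -c "
from h import *
move([-44,60,145])
im,M,c=wcam(); cv2.imwrite('pics/w6.png',im[:,:,::-1])"
```

```text
t 6.4 shaker mm [-43.7 151.  146.6] F(sh) [-0.1 -0.1  0.5] open -0.0002 vel 0.04
turn [ 0.0026  0.0005 -0.0026]
[-44, 60, 145] shift [0.091  0.     0.0016] r 0.488
```

View pics/w6.png

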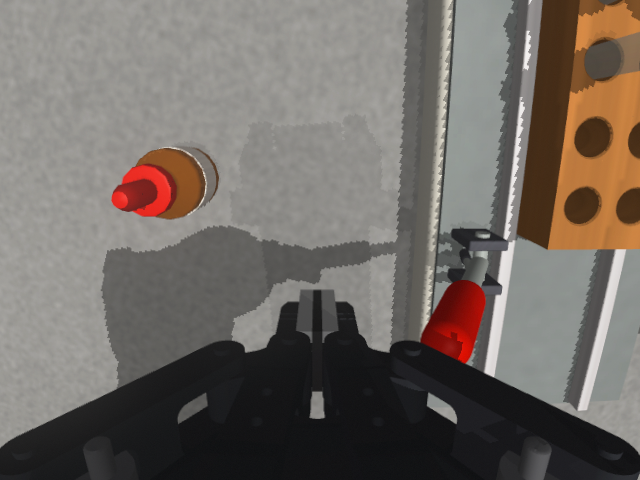

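{"method": "step_arm", "body": {"moves": [{"x": 0,"y": 0,"z": -0.014,"wx": 0,"wy": 0,"wz": 0,"jaw": 1},{"x": 0,"y": 0,"z": -0.014,"wx": 0,"wy": 0,"wz": 0,"jaw": 1},{"x": 0.01,"y": 0,"z": -0.014,"wx": 0,"wy": 0,"wz": 0,"jaw": 1},{"x": 0.018,"y": 0,"z": -0.014,"wx": 0,"wy": 0,"wz": 0,"jaw": 1},{"x": 0.026,"y": 0,"z": -0.014,"wx": 0,"wy": 0,"wz": 0,"jaw": 1},{"x": 0.034,"y": 0,"z": -0.014,"wx": 0,"wy": 0,"wz": 0,"jaw": 1},{"x": 0.042,"y": 0,"z": -0.014,"wx": 0,"wy": 0,"wz": 0,"jaw": 1},{"x": 0.05,"y": 0,"z": -0.014,"wx": 0,"wy": 0,"wz": 0,"jaw": 1}]}}

```text
time_s: 7.12
tool_pos: [0.4739, 0.0316, 0.1615]
orientation: [2.597, -1.768, -0.0]
force: [-0.8, 1.6, 1.7]
opening: 0.0003
```

```bash
python3 -c "
from h import *
state()
im,M,c=wcam(); cv2.imwrite('pics/w7.png',im[:,:,::-1])"
```

```text
t 7.12 shaker mm [-42.9 101.4 161.5] F(sh) [-0.1  1.8  1.7] open 0.0003 vel 0.197
```

View pics/w7.png

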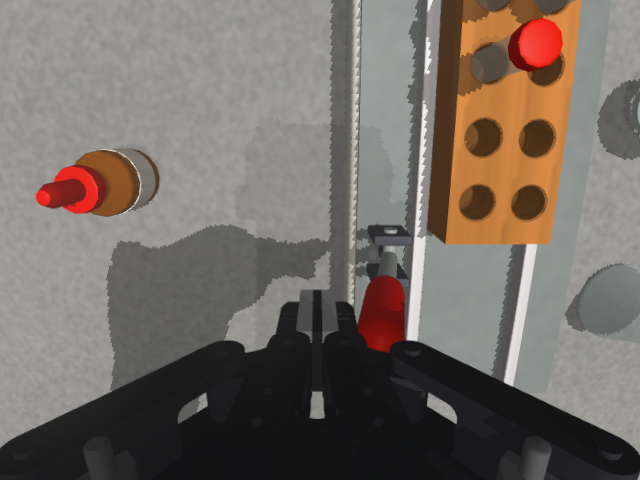

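Lever (red sleeve at (382,315)) is being pushed upright by the finger with about 2 N; continuing past centre.

{"method": "step_arm", "body": {"moves": [{"x": 0.008,"y": 0,"z": 0,"wx": 0,"wy": 0,"wz": 0,"jaw": 1},{"x": 0.016,"y": 0,"z": 0,"wx": 0,"wy": 0,"wz": 0,"jaw": 1},{"x": 0.024,"y": 0,"z": 0,"wx": 0,"wy": 0,"wz": 0,"jaw": 1},{"x": 0.032,"y": 0,"z": 0,"wx": 0,"wy": 0,"wz": 0,"jaw": 1},{"x": 0.04,"y": 0,"z": 0,"wx": 0,"wy": 0,"wz": 0,"jaw": 1},{"x": 0.048,"y": 0,"z": 0,"wx": 0,"wy": 0,"wz": 0,"jaw": 1},{"x": 0.048,"y": 0,"z": 0,"wx": 0,"wy": 0,"wz": 0,"jaw": 1},{"x": 0.048,"y": 0,"z": 0,"wx": 0,"wy": 0,"wz": 0,"jaw": 1}]}}

```text
time_s: 7.83
tool_pos: [0.4913, -0.0128, 0.1615]
orientation: [-2.596, 1.769, 0.0]
force: [-0.0, 0.4, -0.0]
opening: -0.0004
```

```bash
python3 -c "
from h import *
state()
im,M,c=wcam(); cv2.imwrite('pics/w8.png',im[:,:,::-1])"
```

```text
t 7.83 shaker mm [-43.   53.8 161.5] F(sh) [ 0.1  0.4 -0. ] open -0.0004 vel 0.017
```

View pics/w8.png

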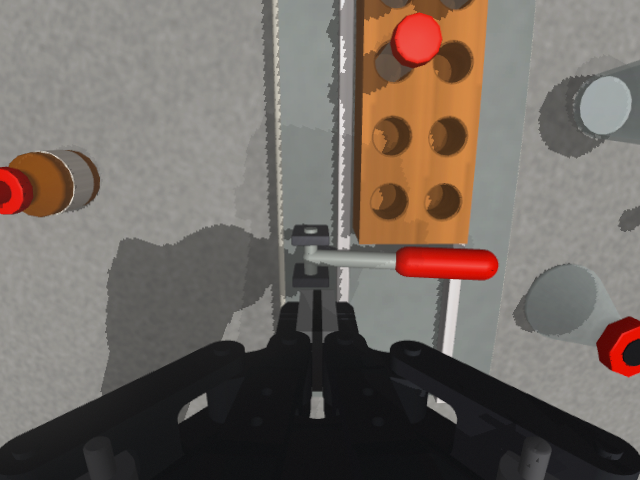

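{"method": "step_arm", "body": {"moves": [{"x": 0,"y": 0,"z": -0.04,"wx": 0,"wy": 0,"wz": 0,"jaw": 1},{"x": 0,"y": 0,"z": -0.08,"wx": 0,"wy": 0,"wz": 0,"jaw": 1},{"x": -0.03,"y": 0,"z": -0.1,"wx": 0,"wy": 0,"wz": 0,"jaw": 1},{"x": -0.07,"y": 0,"z": -0.1,"wx": 0,"wy": 0,"wz": 0,"jaw": 1},{"x": -0.1,"y": 0,"z": -0.1,"wx": 0,"wy": 0,"wz": 0,"jaw": 1},{"x": -0.14,"y": 0,"z": -0.1,"wx": 0,"wy": 0,"wz": 0,"jaw": 1},{"x": -0.18,"y": 0,"z": -0.1,"wx": 0,"wy": 0,"wz": 0,"jaw": 1},{"x": -0.2,"y": 0,"z": -0.1,"wx": 0,"wy": 0,"wz": 0,"jaw": 1},{"x": -0.2,"y": 0,"z": -0.1,"wx": 0,"wy": 0,"wz": 0,"jaw": 1},{"x": -0.2,"y": 0,"z": -0.1,"wx": 0,"wy": 0,"wz": 0,"jaw": 1}]}}

```text
time_s: 8.72
tool_pos: [0.4169, 0.1751, 0.2617]
orientation: [2.601, -1.762, 0.001]
force: [0.6, -0.1, -0.0]
opening: 0.0003
```

```bash
python3 -c "
from h import *
state()
im=read_camera('top'); a=cv2.resize(im[170:340,260:480,::-1],None,fx=2.4,fy=2.4,interpolation=cv2.INTER_CUBIC)
im=read_camera('scene'); cv2.imwrite('pics/s9.png',cv2.resize(im[180:390,110:360,::-1],None,fx=2.8,fy=2.8,interpolation=cv2.INTER_CUBIC)); cv2.imwrite('pics/t9.png',a)"
```

```text
t 8.72 shaker mm [-43.1 255.8 261.7] F(sh) [ 0.5 -0.3 -0. ] open 0.0003 vel 0.047
```

View pics/s9.png

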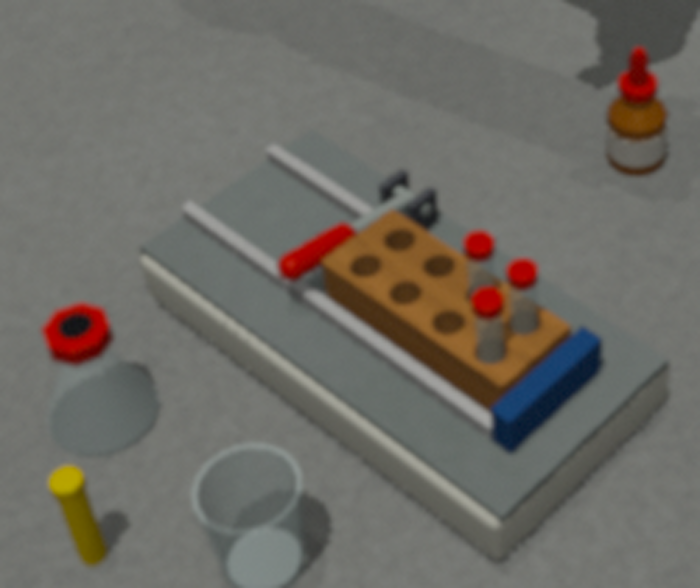

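View pics/t9.png

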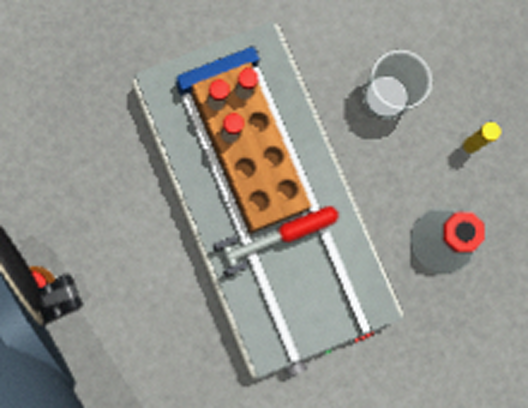

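The last pictures show the rack against the blue stop and the latch lying closed behind it. The bystanders and tubes are unmoved, and the robot is clear of everything.

```bash
python3 -c "
from plant import *
print(job_done())"
```

```text
the job is handed in; nothing more can be done
None
```

I pushed the rack home against the blue end stop with the closed fingers. I then backed off and pushed the lever past centre from its +y side, and it snapped down behind the rack. I handed the job in at about 9 s of the 45 s allowed.

- **Rack:** the push stalled with no further motion as the force rose from 7 to 11 N. The wrist view then put the rack's back face at x = -30 mm in the shaker's frame, which is where it must be when home.
- **Latch:** the final scene and top views show the lever lying closed across the platform. I judged its angle by eye and did not measure it.
- **Other things:** the tubes, bottle, beaker and flask look unmoved in the same views. I compared them by eye only; the bottle is partly hidden in the top view but clear in the scene view. The robot was touching nothing.
- **Disagreements:** the two fixed cameras differed by up to about 10 mm on the shaker's position along x. I mainly followed the top view; the wrist view agreed on the lugs and rails, though it put the open end about 5 mm off. My first two move calls were refused because their rows did not list every value, so nothing moved on them.

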